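# Show a stoppered optical cell to the inspection camera

## Robot

A 6-joint arm with a two-finger parallel gripper is mounted at the origin on the work surface; the furniture and walls round the work are solid. World frame = base frame: x ahead of the robot, y to its left, z up, the work surface at z = 0. Lengths are in mm, angles in degrees, forces in N, time in s.
With the tool pointing down it reaches from about 350 to 850 mm from the base axis. Payload 8.1 kg.
Tool frame: the origin (TCP) lies midway between the tips of the shut fingers; the grasp point (between the pads) lies 19 mm behind it; z points along the fingers, y is the line along which they close (so a half turn about z gives the same grasp; the last joint's range is limited). The gripper opens to 93 mm and grips with 3 to 60 N. Pads are 15 mm wide; open, the fingers measure 128 mm over their backs; the gripper's body (75 mm by 188 mm) begins 65 mm behind the grasp point.
Start: joints at [-70.096, 7.471, 85.268, -0, 87.261, -4.893], TCP at [251.668, -544.673, 218.635] pointing down, gripper open.
Joint ranges: [-169.43, 169.43], [-51.17, 129.36], [1.28, 143.12], [-76.62, 256.62], [0, 156.53], [-152.29, 152.29]. Speed limits (degrees/s): [136.94, 136.94, 159.86, 180, 180, 180].

## Interface

Orientations are given as [roll, pitch, yaw] about the fixed x, y, z axes, in that order (R = Rz(yaw) Ry(pitch) Rx(roll)).
In Python, from workcell import bot gives the robot as it stands. The module is installed in compiled form; this text tells all that it offers.
- The arm moves only by the shell command python3 -m jog 'ROWS'. ROWS is JSON, a list of rows, each a list of 3 entries, a list of its own where there are three numbers: the opening, from -1 (shut) to 1 (fully open), then the shift along the tool's x, y, z scaled (see below), then the turn about the tool's z scaled (see below). In form: [[grip, [x, y, z], spin], ...]. A call has 1 to 12 rows; each row is the pose to reach, as a shift and turn from the pose commanded when the call began, along the tool's axes at that moment; what a row does not reach only later rows make up. The controller multiplies each number of a shift by 300 mm and each number of a turn by 90 degrees. A row lasts 1/12 s, in which the tool goes at most 41.7 mm and 7.16 degrees, less where a joint would pass 70% of its speed; a pose out of reach is approached as far as the arm can. A call with a number of a shift or a turn outside -1 to 1 is refused whole. A call with a gripper value outside its range is refused whole. The fingers move at their own pace and stop on an object; the grip force is fixed at half the most. Time passes only in rows, so rows that repeat a pose let the fingers close. It gives the time, the measured TCP pose, the force, the opening and the grip force at its end, in the units of the state.
- bot.get_state(): the state, without advancing time (a new reading comes with each control period).
- bot.read_camera(name): name is "side" or "top"; returns a dict with "img" (480x640x3 uint8, red, green, blue), "depth" (480x640 float32, mm along the optical axis (not along the pixel's ray), 0 where there is no reading), "vertical_fov" (degrees; the focal length in pixels is half the picture's height over the tangent of half this angle, whatever the lens; pixels are square), "cx", "cy" (the principal point, pixels), "R" (3x3) and "t" (3): a world point X has camera coordinates R X + t. Camera axes: x right, y down, z forward; pixel columns grow to the right and rows downward; lengths in mm; the calibration is good to about 2 mm. A picture is of the moment at which its call begins.
- bot.hand_in(): hands the job in; it is judged then, once.
The state is a dict: "time_s": time; "joints": joint angles; "dq": joint speeds; "joint_efforts": joint torques, N m; "eef_pos": TCP position; "tcp_rot": TCP orientation; "force": force on the tool from outside, world axes, zero at the start; "ft_torque": the same for the moment, N m; "grip_width": finger opening in mm; "grasp_force": force on a finger pad.
Only numpy, scipy, OpenCV 4.12 (cv2) and the standard library are available. Lean on these libraries where they do the work, as an engineer would, in place of code of your own. Each camera call takes 0.05 s, during which the arm holds its last target. There are 200 camera calls.

## Task

The stoppered long glass cell is to be checked for fingerprints. First push the upright light panel along the table between the stand's guide rails until it is square and fully home against both stop screws. Then lift the stoppered cell from the rack by its frosted sides, not touching its clear end windows, and finish while still holding it at rest in the air midway between lens and light panel: upright, centred on the lens axis, one window squarely facing the lens; do not let go, and leave the open cells and the two vials where they are.

Things in the scene. Friction and masses are not known exactly. Their poses are not given: they have to be found in the camera images.
- stand: inspection stand, fixed to the table. Origin on the table top below the lens axis, midway between the lens and the light panel when that is home; x is level along the lens axis from camera to light, z up. At x -225 to -105 mm a base plate 120 x 130 x 10 mm with a column (155 mm high) that carries a box camera and a black lens.
- rails (a point): on the table between the ends of the two guide rails, at stand x 73 mm. The aluminium rails lie along stand x at y +-61 mm from x -105 to 75 mm (10 wide, 8 high, inner faces 112 mm apart); from x 73 to 105 mm their ends flare outwards
- stops (a point): midway between the rubber tips of the two stop screws: stand x 75 mm, height 30 mm, screws at y +-35 mm. They point to +x from a low bridge over the rails (at x 50 mm, free height 23 mm, top at 37 mm)
- lens (a point): centre of the front of the lens (38 mm across), at x -75 mm, height 110 mm; camera and lens reach up to 132 mm, the column behind to 155 mm
- view_point (a point): the point in the air, on the lens axis midway between lens and light panel, 110 mm above the table, where the middle of the cell belongs; same axes as the stand
- light: light panel, loose, about 0.8 kg: grey upright housing 100 wide, 22 thick, top at 165 mm, white diffuser on the front, on a flat steel foot with a low driver box behind. Origin on its underside below the middle of the housing's front face; x points backwards, away from the camera. Starts 50 to 105 mm short of home, nearly in line. Home: origin at stand x 75 mm, y near 0, axes as the stand's.
- light_foot (a point): centre of the underside of the light panel's dark steel foot, 100 wide (y), 145 deep (x -50 to 95 mm of the panel), 10 mm thick; it slides on the table, fits between the rails and passes under the bridge, so the stop screws meet the housing
- light_back (a point): middle of the upright back face of the driver box (80 wide, top at 48 mm, flush with the back of the foot, 73 mm behind the tall housing), at the height of the stop screws (30 mm): the place to push, level, towards the stand's -x; it takes about 3 to 8 N and stops firmly when home
- rack: grey plastic cell rack, fixed, 200 x 50 x 30 mm, long side along its x; three pockets in a line at x -62, 0, +62 mm, each 44.5 x 14.5 mm and 16 mm deep (floor 14 mm above the table), long side along x. Origin at the centre of its underside.
- cell: the stoppered cell: rectangular glass cell 42.5 long (x) x 12.5 wide (y) x 45 mm high (z), about 46 g, two round white stoppers on top (10 mm across, 9 high, at x +-11 mm). It stands upright in any one pocket of the rack, length along the rack, bottom 14 and glass top 59 mm above the table. Large sides (+-y) frosted: grip here; small ends (+-x): clear windows. Origin: centre of underside.
- cell_mid (a point): middle of the stoppered cell, 22.5 mm above its underside
- cell_window_a: clear end window of the stoppered cell at its -x end (1.5 mm plate, 11.3 mm wide); its pose is that of the cell
- cell_window_b: clear end window of the stoppered cell at its +x end; its pose is that of the cell
- open_cell_1: a cell of the same size without stoppers, open at the top, in another pocket of the rack; leave it
- open_cell_2: a second open cell without stoppers in the remaining pocket; leave it
- vial_1: sample vial with screw cap, 27 mm across, 58 mm high, on the table beyond the rack; leave it
- vial_2: a second sample vial of the same size; leave it
There are look-alikes about, which are no part of the job. There is more than one size of the light; the job needs the larger.

How it is judged:
By the outcome, as a careful person would: the job done as asked, in the order asked, and still so for the second after the job is handed in, while the arm keeps its last pose, push and grip.
It also fails if it takes over 58 s, if anything falls off the work surface, if the arm or the gripper's body presses on something with over 40 N, if the wrist force passes 120 N, or if a joint passes its speed limit or range.

## Working session

There is one attempt and no reset: what is moved stays moved. The work goes in short steps, Python scripts to look and compute and a shell command to move; the robot and the scene stay as the last step left them, time stands still between calls to the robot, and variables do not carry over. Pictures are saved under pics/ and viewed, at most 10 in all, crops included, and the job is handed in when it is done.

```bash
mkdir -p pics
cat > h.py <<'E'
import numpy as np, cv2
from workcell import bot
def cam(n):
    c=bot.read_camera(n); c['f']=240/np.tan(np.radians(c['vertical_fov'])/2); c['R']=np.array(c['R']);c['t']=np.array(c['t']); return c
def cloud(c):
    v,u=np.mgrid[0:480,0:640]; d=c['depth']
    P=np.stack([(u-c['cx'])/c['f']*d,(v-c['cy'])/c['f']*d,d],-1)
    W=(P-c['t'])@c['R']; W[d<=0]=np.nan; return W
def ray(c,u,v,z):
    d=np.array([(u-c['cx'])/c['f'],(v-c['cy'])/c['f'],1])@c['R']; o=-c['R'].T@c['t']
    return o+d*(z-o[2])/d[2]
def proj(c,X):
    p=c['R']@np.array(X)+c['t']; return c['f']*p[:2]/p[2]+[c['cx'],c['cy']]
E
python3 - <<'E'
from h import *
for n in('top','side'):
    c=cam(n); cv2.imwrite(f'pics/{n}0.png',c['img'][:,:,::-1]); np.savez(f'{n}0.npz',**c)
    print(n,-c['R'].T@c['t'],c['f'],c['cx'],c['cy'],c['R'].round(3).tolist())
print(bot.get_state())
E
```

```text
top [ 362.35004231   70.85644415 1279.81091097] 601.2337087039942 314.9194031484955 244.34339344298508 [[-0.027, -0.999, 0.017], [-0.987, 0.024, -0.158], [0.158, -0.021, -0.987]]
side [152.36174029 938.74167581 735.53907188] 609.3243165502959 313.2594731235196 241.0511028632869 [[-0.903, -0.429, 0.014], [-0.25, 0.499, -0.83], [0.349, -0.753, -0.557]]
{'time_s': 0.1, 'joints': array([-7.00945634e+01,  7.50946105e+00,  8.53241038e+01,  3.21061552e-05,
        8.72607316e+01, -4.89349474e+00]), 'dq': array([-0.01727683, -0.13887488, -0.14047886, -0.03505331,  0.03984835,
       -0.04738262]), 'joint_efforts': array([ 1.91504070e-03, -5.61339390e+01, -4.93094766e+01,  7.71362381e-02,
        2.90601369e-02, -6.38388269e-05]), 'eef_pos': array([ 251.50146354, -544.17768   ,  217.69590229]), 'tcp_rot': array([-1.79906050e+02, -8.07579636e-03,  2.47989231e+01]), 'force': array([-0.32224812, -0.14516288,  0.08202937]), 'ft_torque': array([-0.02195327, -0.05030912,  0.00825954]), 'grasp_force': 0.0, 'grip_width': 92.66326970000384}
```

View pics/top0.png

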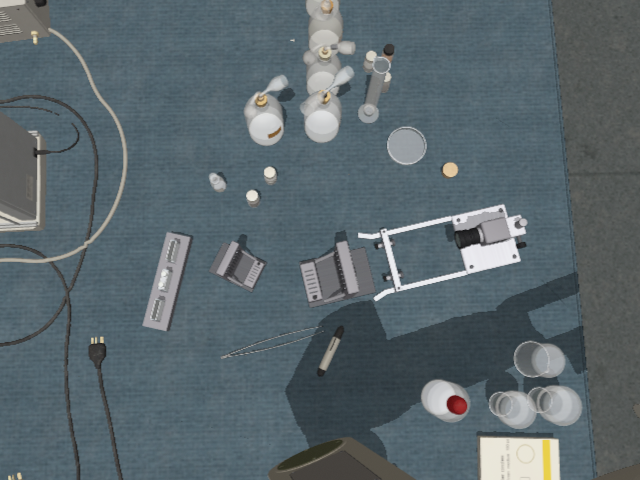

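View pics/side0.png

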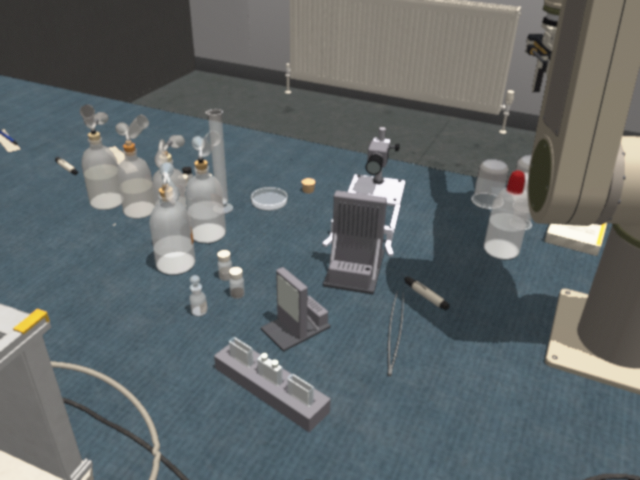

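The top view shows two light panels: a larger one at (338,275), next to the rails, and a smaller one at (238,265). Judging by size, and by how close it is to the rails, the larger is the one meant. The rack is at (167,281), with white stoppers in the middle pocket at about (164,278); the open cells are at (177,248) and (156,308). In the side view the stoppers are at (268,362), and the small panel is at (297,305). Next I'll confirm this with an enlarged crop and measure.

Run:
```python
from h import *
T=dict(np.load('top0.npz'));S=dict(np.load('side0.npz'))
a=cv2.resize(T['img'][220:340,130:390],None,fx=3,fy=3,interpolation=2)[:300*1+60]
b=cv2.resize(S['img'][255:435,200:400][:, :],None,fx=1.3,fy=1.3,interpolation=2)
s=cv2.resize(S['img'][330:425,205:335],(390,285));l=cv2.resize(S['img'][180:300,310:420],(260,285))
im=np.zeros((600,780,3),np.uint8);im[:a.shape[0]][:300]=0
im[:310]=a[:310];im[312:597,:390]=s;im[312:597,395:655]=l
cv2.imwrite('pics/crop1.png',im[:,:,::-1])
for n,c in(('top',T),('side',S)):
    W=cloud(c); z=W[...,2]
    def rect(mask,name,lo,hi):
        m=(z>lo)&(z<hi)&mask; P=W[m]
        if len(P)<10: print(n,name,'few');return
        r=cv2.minAreaRect(P[:,:2].astype(np.float32)); print(n,name,len(P),'c',np.round(r[0],1),'size',np.round(r[1],1),'ang',round(r[2],2),'z',np.round(np.percentile(P[:,2],[5,50,95]),1))
    def box(x0,x1,y0,y1): return (W[...,0]>x0)&(W[...,0]<x1)&(W[...,1]>y0)&(W[...,1]<y1)
    # regions from top view rays
    if n=='top':
        q=lambda u,v:ray(T,u,v,20)[:2]
        for nm,u,v in(('rack',167,281),('small',238,265),('light',338,275),('stopper',164,278),('lens',467,239),('bridge',391,261)): print(nm,q(u,v).round(1))
    p=q(338,275);L=box(p[0]-110,p[0]+110,p[1]-75,p[1]+90)
    rect(L,'light top',155,175);rect(L,'driver',40,55);rect(L,'all',5,175)
    p=q(238,265);L=box(p[0]-80,p[0]+80,p[1]-70,p[1]+60)
    rect(L,'small',8,200)
    p=q(167,281);L=box(p[0]-130,p[0]+130,p[1]-70,p[1]+60)
    rect(L,'rack',20,35);rect(L,'cells',45,80);rect(L,'stop',62,80)
```

```text
rack [493.3 356.2]
small [523.3 207.7]
light [496.9  -2.3]
stopper [499.8 362.5]
lens [ 567.1 -280.4]
bridge [ 523.8 -115.6]
top light top 654 c [496.3  -9. ] size [100.2  26.5] ang 11.4 z [160.3 165.  168.8]
top driver 608 c [486.9  24.9] size [95.8 93.8] ang 11.76 z [43.6 48.4 52.6]
top all 3610 c [497.1   5.1] size [219.9 164.4] ang 0.16 z [  6.1  14.1 166.6]
top small 1235 c [517.8 201.2] size [128.5  90.9] ang 77.52 z [  8.6  36.4 119. ]
top rack 1862 c [493.2 355.7] size [ 52.5 200.3] ang 76.11 z [24.9 29.9 33.8]
top cells 385 c [493.3 355.9] size [ 14.7 166.7] ang 75.73 z [46.2 57.3 68.5]
top stop 56 c [488.8 356.8] size [ 11.2 153.4] ang 75.94 z [62.3 67.4 72. ]
side light top 521 c [495.2  -9. ] size [98.6 31.5] ang 15.11 z [156.1 164.  166.6]
side driver 849 c [480.5  33.3] size [100.   90.9] ang 18.99 z [41.3 47.6 53.4]
side all 5052 c [484.   -6.6] size [188.3 168.2] ang 10.28 z [ 10.   68.  164.2]
side small 2400 c [520.  214.4] size [104.3  74.5] ang 64.48 z [  8.7  49.2 117.3]
side rack 2384 c [492.2 358.2] size [ 53.7 203.5] ang 76.15 z [22.3 29.9 32.8]
side cells 984 c [492.7 358.3] size [ 16.2 169.3] ang 76.42 z [46.4 55.1 67.2]
side stop 88 c [492.9 358.5] size [11.2 34.8] ang 77.73 z [62.5 67.4 69.8]
```

View pics/crop1.png

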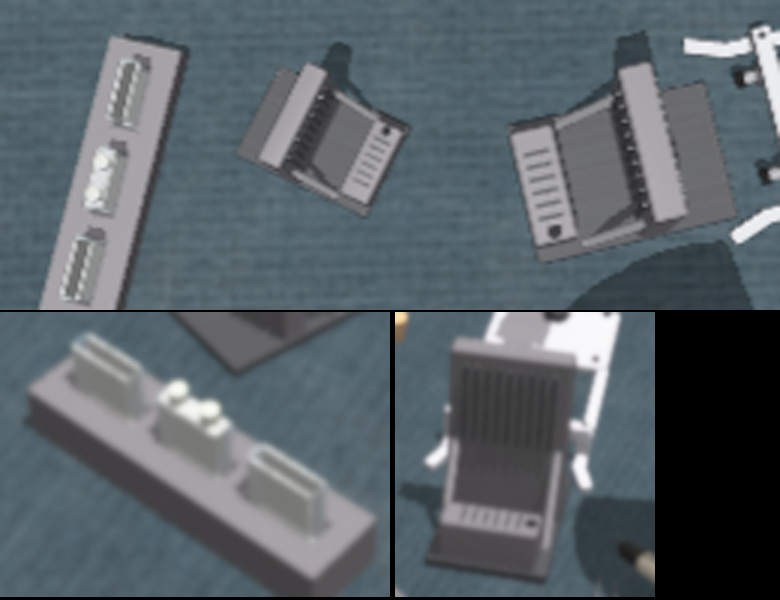

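The crop confirms it: the stoppered cell is in the middle pocket, and the larger panel (165 mm high) is the one by the rails, while the small one is only 118 mm high. Next I'll measure the stand's axis, the driver box and the stoppers.

Run:
```python
from h import *
T=dict(np.load('top0.npz'));S=dict(np.load('side0.npz'))
def line(P):
    vx,vy,x,y=cv2.fitLine(P.astype(np.float32),cv2.DIST_HUBER,0,.01,.01).ravel(); a=np.degrees(np.arctan2(vy,vx))%180; return a,(x,y)
# rails, top view, white
I=T['img'].astype(int); W=I.min(2)>150
rl=[]
for nm,(u0,u1,vf) in {'A':(404,450,lambda u:(227-(u-404)*.2)),'B':(404,462,lambda u:(289-(u-404)*.24))}.items():
    P=[]
    for u in range(u0,u1):
        v0=int(vf(u)); vs=[v for v in range(v0-12,v0+13) if W[v,u]]
        if vs: P.append(ray(T,u,np.mean(vs),8)[:2])
    P=np.array(P); a,p=line(P); rl.append((a,p)); print(nm,len(P),a,p)
a=np.mean([r[0] for r in rl]); d=np.array([np.cos(np.radians(a)),np.sin(np.radians(a))]); n=np.array([-d[1],d[0]])
print('yaw',a,'offsets n',[np.dot(n,r[1]) for r in rl]); off=np.mean([np.dot(n,r[1]) for r in rl])
def toS(X): X=np.array(X); return np.stack([X[...,:2]@d,X[...,:2]@n-off],-1)
for nm,c in(('top',T),('side',S)):
    C=cloud(c); z=C[...,2]; s=toS(C); 
    m=(z>30)&(z<44)&(abs(s[...,1])<60)&(C[...,1]>-180)&(C[...,1]<-60); print(nm,'bridge n',m.sum(),'x',np.percentile(s[m][:,0],[3,50,97]).round(1),'y',np.percentile(s[m][:,1],[1,99]).round(1))
    m=(z>120)&(z<136)&(C[...,1]<-150)&(C[...,1]>-400)&(C[...,0]>480)&(C[...,0]<640); print(' lens/cam',m.sum(),np.percentile(s[m][:,0],[1,99]).round(1),np.median(s[m][:,1]).round(1))
    m=(z>158)&(z<172)&(abs(C[...,1]+9)<60)&(abs(C[...,0]-496)<75); r=cv2.minAreaRect(s[m].astype(np.float32)); print(' housing in stand axes',np.round(r[0]+r[1],1),round(r[2],2))
    m=(z>42)&(z<54)&(C[...,1]>25)&(C[...,1]<100)&(abs(C[...,0]-485)<60); r=cv2.minAreaRect(C[m][:,:2].astype(np.float32)); print(' driver world',m.sum(),np.round(r[0]+r[1],1),round(r[2],2),np.median(z[m]))
    H=cv2.cvtColor(c['img'],cv2.COLOR_RGB2HSV)
    k=(c['img'].min(2)>(205 if nm=='top' else 195)).astype(np.uint8)
    q=proj(c,[493,357,68]);  cc=cv2.connectedComponentsWithStats(k)
    for i in range(1,cc[0]):
        if np.hypot(*(cc[3][i]-q))<30: print(' white',cc[2][i][4],cc[3][i].round(1),'ray z68',ray(c,*cc[3][i],66)[:2].round(1))
print('origin world for off: n*off',n*off,'d',d,'n',n)
```

```text
A 46 102.04879 (np.float32(605.3539), np.float32(-198.158))
B 58 101.965355 (np.float32(481.83438), np.float32(-204.0528))
yaw 102.00707 offsets n [np.float32(-550.88666), np.float32(-428.8432)]
top bridge n 495 x [-233.3 -217.5 -196. ] y [-58.1  58.4]
 lens/cam 1178 [-472.9 -344.3] 1.0
 housing in stand axes [-113.4    6.3  100.1   23.8] 89.39
 driver world 558 [489.2  55.5  49.6  95. ] 82.99 48.37039162716951
 white 1 [167. 252.] ray z68 [547.7 346.5]
 white 78 [162.3 278.8] ray z68 [493.2 355.3]
side bridge n 29 x [-220.8 -213.5 -207.8] y [49.  59.5]
 lens/cam 445 [-468.5 -339.9] 2.1
 housing in stand axes [-112.     7.6   28.6   98.6] 0.4
 driver world 493 [486.9  47.3  87.3  59.4] 10.64 47.86037395214205
 white 39 [262.2 355.9] ray z68 [506.1 355.2]
 white 70 [270.6 362.1] ray z68 [488.2 361. ]
 white 21 [277.6 368. ] ray z68 [472.8 367.3]
origin world for off: n*off [479.14764 101.90779] d [-0.20803243  0.97812194] n [-0.97812194 -0.20803243]
```

```bash
cat >> h.py <<'E'
from scipy.spatial.transform import Rotation as Ro
D=np.array([-0.20803,0.97812]);N=np.array([-0.97812,-0.20803]);S0=-268.;OFF=-489.865
def stand(x,y): return D*(S0+x)+N*(OFF+y)
def need(xyz,yaw):
    s=bot.get_state(); R=Ro.from_euler('xyz',s['tcp_rot'],degrees=True).as_matrix()
    sh=R.T@(np.array(xyz)-s['eef_pos']); dy=(yaw-s['tcp_rot'][2]+180)%360-180
    print('shift mm',sh.round(1),'units',(sh/300).round(4),'spin',-dy.__round__(2),round(-dy/90,4),'dist',np.linalg.norm(sh).round())
def st():
    s=bot.get_state(); p=s['eef_pos'][:2]
    print(round(s['time_s'],2),s['eef_pos'].round(1),s['tcp_rot'].round(2),'F',s['force'].round(1),'g',s['grip_width'].round(1),s['grasp_force'],'stand x,y',round(p@D-S0,1),round(p@N-OFF,1))
E
python3 - <<'E'
from h import *
p=stand(-3+268,6); print(p); need([*p,300],102)
T=dict(np.load('top0.npz'));C=cloud(T);m=np.isfinite(C[...,2])
for b in((430,470,380,420),(240,285,80,140)): print(np.nanmax(C[b[2]:b[3],b[0]:b[1],2]),np.nanmedian(C[b[2]:b[3],b[0]:b[1]].reshape(-1,3),0))
E
```

```text
[473.9021238   97.72407595]
shift mm [ 471.1 -489.6  -81.4] units [ 1.5705 -1.6319 -0.2715] spin -77.2 -0.8578 dist 684.0
194.04269147681396 [ 248.58400803 -192.36663872  133.4278    ]
217.4361372054764 [819.9899437  146.43596888 103.68845972]
```

```bash
python3 -m jog '[[-0.35,[0,0,-0.27],-0.857],[-0.35,[0,0,-0.27],-0.857],[-0.35,[0.785,-0.816,-0.27],-0.857],[-0.35,[0.785,-0.816,-0.27],-0.857],[-0.35,[0.785,-0.816,-0.27],-0.857],[-0.35,[0.785,-0.816,-0.27],-0.857],[-0.35,[0.785,-0.816,-0.27],-0.857],[-0.35,[0.785,-0.816,-0.27],-0.857],[-0.35,[0.785,-0.816,-0.27],-0.857],[-0.35,[0.785,-0.816,-0.27],-0.857],[-0.35,[0.785,-0.816,-0.27],-0.857],[-0.35,[0.785,-0.816,-0.27],-0.857]]'; python3 -c "
from h import *
st();need([*stand(265,6),150],102)"
```

```text
time_s: 1.1
eef_pos: [363.5, -221.3, 299.6]
tcp_rot: [180.0, -0.0, 102.4]
force: [0.2, 0.7, -0.1]
grip_width: 30.2
grasp_force: 0.0Traceback (most recent call last):
  File "<string>", line 3, in <module>
    st();need([*stand(265,6),150],102)
    ~~^^
  File "h.py", line 23, in st
    print(round(s['time_s'],2),s['eef_pos'].round(1),s['tcp_rot'].round(2),'F',s['force'].round(1),'g',s['grip_width'].round(1),s['grasp_force'],'stand x,y',round(p@D-S0,1),round(p@N-OFF,1))
                                                                                                       ^^^^^^^^^^^^^^^^^^^^^
AttributeError: 'float' object has no attribute 'round'
```

```bash
sed -i "s/s\['grip_width'\].round(1)/round(s['grip_width'],1)/" h.py; python3 -c "
from h import *
st();need([*stand(265,6),150],102)"
```

```text
1.1 [ 363.5 -221.3  299.6] [ 1.7997e+02 -1.0000e-02  1.0244e+02] F [ 0.2  0.7 -0.1] g 30.2 0.0 stand x,y -24.1 180.3
shift mm [287.7 176.4 149.7] units [0.959  0.5881 0.4991] spin 0.44 0.0049 dist 369.0
```

```bash
python3 -m jog '[[-0.35,[0.959,0.588,0],0.005],[-0.35,[0.959,0.588,0],0.005],[-0.35,[0.959,0.588,0],0.005],[-0.35,[0.959,0.588,0],0.005],[-0.35,[0.959,0.588,0],0.005],[-0.35,[0.959,0.588,0],0.005],[-0.35,[0.959,0.588,0],0.005],[-0.35,[0.959,0.588,0],0.005],[-0.35,[0.959,0.588,0.5],0.005],[-0.35,[0.959,0.588,0.5],0.005],[-0.35,[0.959,0.588,0.5],0.005],[-0.35,[0.959,0.588,0.5],0.005]]'
python3 - <<'E'
from h import *
st();need([*stand(265,6),18],102)
c=cam('top');s=cam('side');cv2.imwrite('pics/p2.png',np.hstack([cv2.resize(c['img'][180:340,200:400],None,fx=2,fy=2),cv2.resize(s['img'][180:380,220:420],(320,320))])[:,:,::-1])
E
```

```text
time_s: 2.1
eef_pos: [473.8, 93.2, 144.4]
tcp_rot: [-179.7, -0.0, 101.2]
force: [-1.2, 0.2, -1.1]
grip_width: 30.0
grasp_force: 0.0
2.1 [473.8  93.2 144.4] [-1.7967e+02 -1.0000e-02  1.0124e+02] F [-1.2  0.2 -1.1] g 30.0 0.0 stand x,y 260.6 7.0
shift mm [  4.4   1.7 126.4] units [0.0147 0.0056 0.4212] spin -0.76 -0.0085 dist 126.0
```

View pics/p2.png

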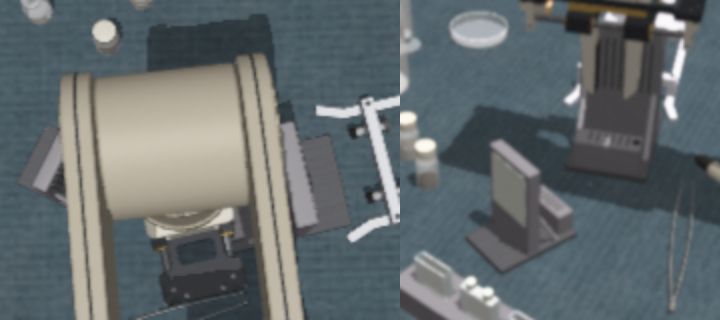

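```bash
python3 - <<'E'
from h import *
S=dict(np.load('side0.npz'))
for u,v in((323.6,286.5),(373.6,292)):
    p=ray(S,u,v,0)[:2]; print(p.round(1),'stand',(p@D-S0).round(1),(p@N-OFF).round(1))
E
python3 -m jog '[[-0.35,[0.015,0.005,0],-0.008],[-0.35,[0.015,0.005,0],-0.008],[-0.35,[0.015,0.005,0.3],-0.008],[-0.35,[0.015,0.005,0.3],-0.008],[-0.35,[0.015,0.005,0.3],-0.008],[-0.35,[0.015,0.005,0.3],-0.008]]'; python3 -c "
from h import *
st();need([*stand(265,6),18],102)"
```

```text
[526.8  79.5] stand 236.1 -42.0
[433.2  52.1] stand 228.8 55.3
time_s: 2.7
eef_pos: [475.3, 98.7, 59.0]
tcp_rot: [-179.8, -0.0, 102.2]
force: [-0.4, -0.2, 0.3]
grip_width: 30.2
grasp_force: 0.0
2.7 [475.3  98.7  59. ] [-1.7980e+02 -2.0000e-02  1.0215e+02] F [-0.4 -0.2  0.3] g 30.2 0.0 stand x,y 265.6 4.4
shift mm [-0.6 -1.5 41. ] units [-0.0021 -0.0049  0.1366] spin 0.15 0.0017 dist 41.0
```

```bash
python3 -m jog '[[-0.35,[-0.002,-0.005,0.137],0],[-0.35,[-0.002,-0.005,0.137],0],[-0.35,[-0.002,-0.005,0.137],0],[-0.35,[-0.03,-0.005,0.137],0],[-0.35,[-0.05,-0.005,0.137],0],[-0.35,[-0.07,-0.005,0.137],0],[-0.35,[-0.085,-0.005,0.137],0],[-0.35,[-0.1,-0.005,0.137],0],[-0.35,[-0.115,-0.005,0.137],0],[-0.35,[-0.13,-0.005,0.137],0],[-0.35,[-0.145,-0.005,0.137],0],[-0.35,[-0.16,-0.005,0.137],0]]'; python3 -c "
from h import *
st();need([*stand(177.5,6),18],102)"
```

```text
time_s: 3.7
eef_pos: [487.4, 52.2, 21.1]
tcp_rot: [179.7, -0.1, 102.2]
force: [-0.3, 7.2, 3.7]
grip_width: 30.0
grasp_force: 3.5
3.7 [487.4  52.2  21.1] [ 1.7973e+02 -6.0000e-02  1.0219e+02] F [-0.3  7.2  3.7] g 30.0 3.505720943212509 stand x,y 217.7 2.2
shift mm [-40.2  -3.9   3. ] units [-0.134  -0.013   0.0101] spin 0.19 0.0022 dist 40.0
```

```bash
python3 -m jog '[[-0.35,[-0.015,0,0],0],[-0.35,[-0.03,0,0],0],[-0.35,[-0.045,0,0],0],[-0.35,[-0.06,0,0],0],[-0.35,[-0.075,0,0],0],[-0.35,[-0.09,0,0],0],[-0.35,[-0.1,0,0],0],[-0.35,[-0.107,0,0],0],[-0.35,[-0.112,0,0],0],[-0.35,[-0.112,0,0],0]]'; python3 -c "
from h import *
st();need([*stand(177.5,6),18],102)"
```

```text
time_s: 4.53
eef_pos: [494.6, 19.0, 21.1]
tcp_rot: [179.7, -0.0, 102.2]
force: [1.2, 5.3, 2.0]
grip_width: 30.5
grasp_force: 2.5
4.53 [494.6  19.   21.1] [ 1.7974e+02 -2.0000e-02  1.0218e+02] F [1.2 5.3 2. ] g 30.5 2.4812840670347214 stand x,y 183.7 2.2
shift mm [-6.2 -3.9  3. ] units [-0.0206 -0.0129  0.0101] spin 0.18 0.002 dist 8.0
```

Now the last stretch, slowly, until the force rises.

```bash
python3 -m jog '[[-0.35,[-0.005,0,0],0],[-0.35,[-0.01,0,0],0],[-0.35,[-0.015,0,0],0],[-0.35,[-0.02,0,0],0],[-0.35,[-0.02,0,0],0]]'; python3 -c "
from h import *
st()"
```

```text
time_s: 4.95
eef_pos: [496.0, 14.8, 21.1]
tcp_rot: [179.7, -0.2, 102.2]
force: [2.0, 15.2, 2.1]
grip_width: 30.4
grasp_force: 6.8
4.95 [496.   14.8  21.1] [ 1.7968e+02 -1.6000e-01  1.0220e+02] F [ 2.  15.2  2.1] g 30.4 6.8176062405109406 stand x,y 179.3 1.7
```

```bash
python3 -m jog '[[-0.35,[-0.003,0,0],0],[-0.35,[-0.007,0,0],0],[-0.35,[-0.007,0,0],0],[-0.35,[-0.007,0,0],0]]'; python3 -c "
from h import *
st()
c=cam('side');d=cam('top');cv2.imwrite('pics/p3.png',np.hstack([cv2.resize(d['img'][190:310,300:480],(540,360)),cv2.resize(c['img'][150:300,310:420],(258,360))])[:,:,::-1])"
```

```text
time_s: 5.28
eef_pos: [496.2, 14.6, 21.1]
tcp_rot: [179.7, -0.3, 102.2]
force: [1.7, 24.2, 4.0]
grip_width: 30.3
grasp_force: 11.5
5.28 [496.2  14.6  21.1] [179.67  -0.32 102.21] F [ 1.7 24.2  4. ] g 30.3 11.508561372756958 stand x,y 179.1 1.5
```

View pics/p3.png

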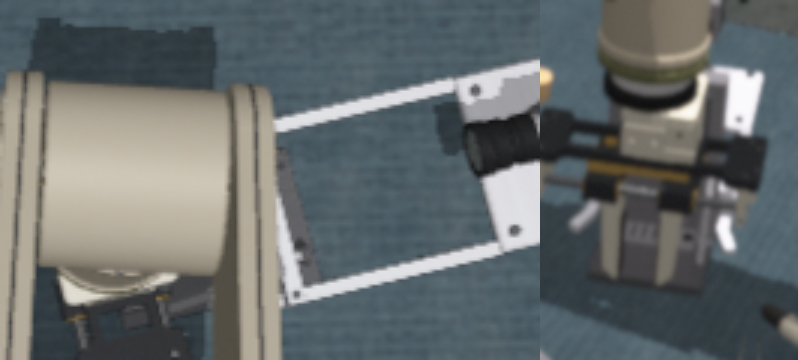

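The panel has met a firm stop: the force rose to 24 N with almost no further travel. I'll back off and check it.

```bash
python3 -m jog '[[-0.35,[0.05,0,0],0],[-0.35,[0.12,0,0],0],[0,[0.12,0,0],0],[1,[0.12,0,-0.5],0],[1,[0.12,0,-0.5],0],[1,[0.12,0,-0.5],0],[1,[0.12,0,-0.5],0],[1,[0.5,-0.2,-0.5],-0.35],[1,[0.8,-0.2,-0.5],-0.7],[1,[0.8,-0.2,-0.5],-0.7],[1,[0.8,-0.2,-0.5],-0.7],[1,[0.8,-0.2,-0.5],-0.7]]'
python3 - <<'E'
from h import *
st()
for n in('top','side'):
    c=cam(n);np.savez(n+'1.npz',**c)
    C=cloud(c);z=C[...,2];s=np.stack([C[...,:2]@D-S0,C[...,:2]@N-OFF],-1)
    B=(abs(s[...,1])<70)&(s[...,0]>40)&(s[...,0]<200)
    for nm,a,b,x0,x1 in(('housing',158,172,40,140),('driver',42,54,115,200),('foot',6,14,100,160)):
        m=B&(z>a)&(z<b)&(s[...,0]>x0)&(s[...,0]<x1); 
        if m.sum()>10:
            r=cv2.minAreaRect(s[m].astype(np.float32)); print(n,nm,m.sum(),np.round(r[0]+r[1],1),round(r[2],2),np.percentile(s[m][:,0],[2,98]).round(1))
    # front/back long edges of housing top: fit
    m=B&(z>158)&(z<172)&(s[...,0]>40)&(s[...,0]<140); P=s[m]
    for e in(2,98):
        L=[]
        for y in range(-40,45,8):
            k=P[(P[:,1]>y-4)&(P[:,1]<y+4)]
            if len(k)>4:L.append((y,np.percentile(k[:,0],e)))
        print(' edge slope deg',np.degrees(np.polyfit(*np.array(L).T,1)[0]).round(2) if len(L)>3 else L)
E
```

```text
time_s: 6.38
eef_pos: [387.0, 228.9, 170.3]
tcp_rot: [179.9, 0.1, 138.3]
force: [0.7, 1.2, -0.4]
grip_width: 90.8
grasp_force: 0.0
6.38 [387.  228.9 170.3] [1.7985e+02 9.0000e-02 1.3829e+02] F [ 0.7  1.2 -0.4] g 90.8 0.0 stand x,y 411.4 63.8
top housing 632 [85.4  5.2 22.8 99.6] 0.23 [75.  96.4]
top driver 559 [142.5   5.9  54.7  91.6] 0.26 [119.1 168.7]
top foot 686 [129.6   0.9 137.1  59.5] 89.39 [101.  156.3]
 edge slope deg -0.25
 edge slope deg -0.21
side housing 93 [ 89.3 -28.4  30.1  23.3] 84.5 [ 79.2 101. ]
side driver 221 [145.4  25.4  45.8  63.4] 82.92 [120.  173.8]
side foot 75 [127.8  50.1  25.2  60.8] 75.34 [101. 159.]
 edge slope deg 39.08
 edge slope deg 4.77
```

Run:
```python
from h import *
T=dict(np.load('top0.npz'));S=dict(np.load('side0.npz'))
def tri(a,b):
    A=[];B=[]
    for c,(u,v) in((T,a),(S,b)):
        R,t=c['R'],c['t'];x=(u-c['cx'])/c['f'];y=(v-c['cy'])/c['f']
        A+= [R[0]-x*R[2],R[1]-y*R[2]];B+=[x*t[2]-t[0],y*t[2]-t[1]]
    r=np.linalg.lstsq(np.array(A),np.array(B),rcond=None);return r[0].round(1)
print('stoppers',tri((164.3,272.7),(264.3,356)),tri((160.7,283.3),(275,362)),tri((162.5,278),(269.7,359)))
for n,c in(('top',T),('side',S)):
    C=cloud(c);z=C[...,2];m=(abs(C[...,0]-493)<115)&(abs(C[...,1]-357)<55)
    k=m&(z>27)&(z<33);r=cv2.minAreaRect(C[k][:,:2].astype(np.float32));print(n,np.round(r[0]+r[1],1),round(r[2],2),np.median(z[k]))
    k=m&(z>50)&(z<75)&(np.hypot(C[...,0]-493,C[...,1]-357)<26);r=cv2.minAreaRect(C[k][:,:2].astype(np.float32));print(' cell',np.round(r[0]+r[1],1),round(r[2],2),np.percentile(z[k],[50,98]))
need([493,357,150],166.1)
```

```text
stoppers [505.1 351.8  63.4] [483.3 358.   65.9] [494.1 354.9  64.6]
top [493.  355.7  52.2 199.8] 76.17 29.98096858483617
 cell [492.9 356.1  14.6  42.3] 74.82 [59.77957848 71.2755461 ]
side [492.3 358.3  53.4 202.6] 75.94 30.21825235744208
 cell [492.1 359.   14.5  44.2] 77.65 [59.12525865 69.34868737]
shift mm [  1.5 164.8  20.6] units [0.0049 0.5494 0.0687] spin -27.46 -0.3052 dist 166.0
```

```bash
python3 -m jog '[[1,[0.005,0.549,0.068],-0.305],[1,[0.005,0.549,0.068],-0.305],[1,[0.005,0.549,0.068],-0.305],[1,[0.005,0.549,0.068],-0.305],[1,[0.005,0.549,0.068],-0.305],[1,[0.005,0.549,0.068],-0.305],[1,[0.005,0.549,0.16],-0.305],[1,[0.005,0.549,0.16],-0.305],[1,[0.005,0.549,0.16],-0.305]]'
python3 - <<'E'
from h import *
st();need([493,357,34],166.1)
c=cam('side');d=cam('top')
for n,k in(('s',c),('t',d)): print(n,proj(k,[493,357,68]).round(1))
cv2.imwrite('pics/p4.png',np.hstack([cv2.resize(c['img'][280:440,190:350],(400,400)),cv2.resize(d['img'][210:350,100:240],(400,400))])[:,:,::-1])
E
```

```text
time_s: 7.23
eef_pos: [495.3, 349.5, 120.6]
tcp_rot: [-179.9, -0.1, 165.3]
force: [0.3, -0.2, 0.8]
grip_width: 93.3
grasp_force: 0.0
7.23 [495.3 349.5 120.6] [-1.7990e+02 -7.0000e-02  1.6532e+02] F [ 0.3 -0.2  0.8] g 93.3 0.0 stand x,y 506.8 -67.3
shift mm [ 4.   6.8 86.6] units [0.0134 0.0228 0.2885] spin -0.78 -0.0087 dist 87.0
s [269.1 358.4]
t [161.2 278.8]
```

View pics/p4.png

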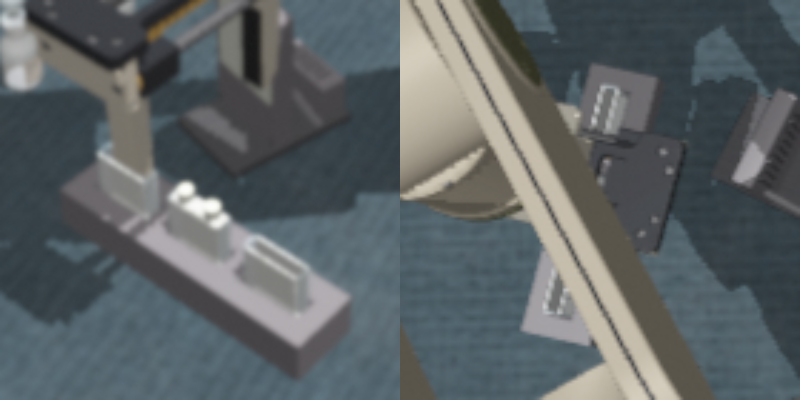

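```bash
python3 -m jog '[[1,[0.013,0.023,0],-0.009],[1,[0.013,0.023,0],-0.009],[1,[0.013,0.023,0.1],-0.009],[1,[0.013,0.023,0.1],-0.009]]'; python3 -c "
from h import *
st();need([493,357,34],166.1)"
```

```text
time_s: 7.67
eef_pos: [492.0, 358.4, 87.3]
tcp_rot: [-179.8, -0.2, 166.3]
force: [-2.2, -0.9, -2.8]
grip_width: 93.1
grasp_force: 0.0
7.67 [492.  358.4  87.3] [-1.7983e+02 -1.7000e-01  1.6630e+02] F [-2.2 -0.9 -2.8] g 93.1 0.0 stand x,y 516.2 -65.9
shift mm [-1.4 -1.  53.3] units [-0.0048 -0.0032  0.1777] spin 0.2 0.0022 dist 53.0
```

```bash
python3 -m jog '[[1,[-0.003,-0.002,0.08],0.001],[1,[-0.003,-0.002,0.15],0.001],[1,[-0.003,-0.002,0.175],0.001],[0,[-0.003,-0.002,0.175],0.001],[-0.4,[-0.003,-0.002,0.175],0.001],[-0.4,[-0.003,-0.002,0.175],0.001],[-0.4,[-0.003,-0.002,0.175],0.001],[-0.4,[-0.003,-0.002,0.175],0.001]]'
python3 - <<'E'
from h import *
st();need([493,357,34],166.1)
c=cam('side')
cv2.imwrite('pics/p5.png',cv2.resize(c['img'][300:420,200:340],(700,600))[:,:,::-1])
E
```

```text
time_s: 8.33
eef_pos: [495.6, 359.0, 39.7]
tcp_rot: [179.9, 0.1, 166.2]
force: [0.2, -0.1, -0.2]
grip_width: 64.1
grasp_force: 0.0
8.33 [495.6 359.   39.7] [1.7990e+02 9.0000e-02 1.6618e+02] F [ 0.2 -0.1 -0.2] g 64.1 0.0 stand x,y 516.0 -69.6
shift mm [ 2.1 -2.5  5.7] units [ 0.0069 -0.0085  0.0189] spin 0.08 0.0009 dist 7.0
```

View pics/p5.png

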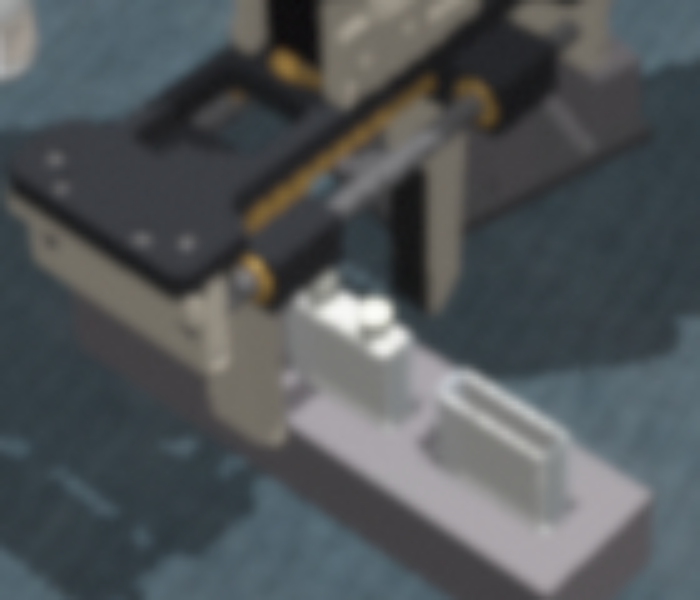

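```bash
python3 -m jog '[[-0.4,[0.006,-0.008,0.017],0],[-0.4,[0.006,-0.008,0.017],0],[-0.4,[0.006,-0.008,0.017],0],[-0.4,[0.006,-0.008,0.017],0],[-0.4,[0.006,-0.008,0.017],0]]'
python3 - <<'E'
from h import *
st();need([493,357,34],166.1)
E
```

```text
time_s: 8.8
eef_pos: [492.3, 356.5, 32.9]
tcp_rot: [-180.0, -0.0, 166.2]
force: [-0.2, -0.0, -0.1]
grip_width: 29.1
grasp_force: 0.0
8.8 [492.3 356.5  32.9] [-180.     -0.    166.18] F [-0.2 -0.  -0.1] g 29.1 0.0 stand x,y 514.3 -65.9
shift mm [-0.5  0.7 -1.1] units [-0.0017  0.0022 -0.0036] spin 0.08 0.0009 dist 1.0
```

```bash
python3 -m jog '[[-0.55,[0,0,-0.003],0],[-0.65,[0,0,-0.003],0],[-0.72,[0,0,-0.003],0],[-1,[0,0,-0.003],0],[-1,[0,0,-0.003],0],[-1,[0,0,-0.003],0],[-1,[0,0,-0.003],0],[-1,[0,0,-0.003],0]]'; python3 -c "
from h import *
st()"
```

```text
time_s: 9.47
eef_pos: [492.5, 356.6, 34.0]
tcp_rot: [180.0, 0.0, 166.2]
force: [0.0, 0.7, 1.7]
grip_width: 12.5
grasp_force: 30.0
9.47 [492.5 356.6  34. ] [1.7999e+02 1.0000e-02 1.6618e+02] F [0.  0.7 1.7] g 12.5 30.00014305114746 stand x,y 514.3 -66.0
```

```bash
python3 -m jog '[[-1,[0,0,-0.01],0],[-1,[0,0,-0.03],0],[-1,[0,0,-0.06],0],[-1,[0,0,-0.12],0],[-1,[0,0,-0.2],0],[-1,[0,0,-0.3],0],[-1,[0,0,-0.4],0],[-1,[0,0,-0.5],0],[-1,[0,0,-0.6],0],[-1,[0,0,-0.68],0],[-1,[0,0,-0.75],0],[-1,[0,0,-0.75],0]]'; python3 -c "
from h import *
st();need([*stand(150,0),260],130);need([*stand(0,0),260],102)"
```

```text
time_s: 10.47
eef_pos: [494.3, 357.2, 266.1]
tcp_rot: [179.7, 0.4, 166.2]
force: [0.2, 0.9, 0.5]
grip_width: 12.2
grasp_force: 30.0
10.47 [494.3 357.2 266.1] [179.66   0.38 166.16] F [0.2 0.9 0.5] g 12.2 29.999858736991882 stand x,y 514.6 -67.9
shift mm [ -97.8 -357.8    4.6] units [-0.3258 -1.1926  0.0155] spin 36.16 0.4018 dist 371.0
shift mm [-163.1 -492.8    4.3] units [-0.5438 -1.6426  0.0143] spin 64.16 0.7129 dist 519.0
```

```bash
python3 -m jog '[[-1,[-0.01,-0.03,0],0.02],[-1,[-0.03,-0.1,0],0.06],[-1,[-0.06,-0.18,0],0.12],[-1,[-0.09,-0.27,0],0.18],[-1,[-0.12,-0.36,0],0.25],[-1,[-0.15,-0.45,0],0.32],[-1,[-0.18,-0.54,0],0.39],[-1,[-0.21,-0.63,0],0.46],[-1,[-0.24,-0.72,0],0.53],[-1,[-0.26,-0.79,0],0.6],[-1,[-0.27,-0.82,0],0.66],[-1,[-0.27,-0.82,0],0.7]]'; python3 -c "
from h import *
st();need([*stand(0,0),260],102)"
```

```text
time_s: 11.47
eef_pos: [511.1, 95.0, 256.8]
tcp_rot: [-179.8, 0.0, 102.6]
force: [0.3, -0.1, -0.0]
grip_width: 12.2
grasp_force: 30.0
11.47 [511.1  95.  256.8] [-1.7979e+02  4.0000e-02  1.0260e+02] F [ 0.3 -0.1 -0. ] g 12.2 29.998622238636017 stand x,y 254.6 -29.8
shift mm [-254.3  -32.4   -2.9] units [-0.8475 -0.1081 -0.0097] spin 0.6 0.0067 dist 256.0
```

```bash
python3 -m jog '[[-1,[-0.03,0,0],0],[-1,[-0.1,-0.01,0],0],[-1,[-0.2,-0.02,0],0],[-1,[-0.3,-0.04,0],0],[-1,[-0.4,-0.06,0],0],[-1,[-0.5,-0.08,0],0],[-1,[-0.6,-0.1,0],0],[-1,[-0.7,-0.108,0],0],[-1,[-0.78,-0.108,0],0.005],[-1,[-0.83,-0.108,0],0.005],[-1,[-0.847,-0.108,0],0.005],[-1,[-0.847,-0.108,0],0.005]]'; python3 -c "
from h import *
st();need([*stand(0,0),106],102)"
```

```text
time_s: 12.47
eef_pos: [538.2, -157.3, 257.9]
tcp_rot: [-179.9, -0.1, 102.7]
force: [-0.2, 0.0, -0.8]
grip_width: 12.1
grasp_force: 30.0
12.47 [ 538.2 -157.3  257.9] [-1.7992e+02 -6.0000e-02  1.0270e+02] F [-0.2  0.  -0.8] g 12.1 29.999811351299286 stand x,y 2.2 -3.8
shift mm [ -2.3  -3.7 151.9] units [-0.0078 -0.0122  0.5062] spin 0.7 0.0077 dist 152.0
```

```bash
python3 -m jog '[[-1,[-0.007,-0.012,0.03],0.007],[-1,[-0.007,-0.012,0.09],0.007],[-1,[-0.007,-0.012,0.16],0.007],[-1,[-0.007,-0.012,0.24],0.007],[-1,[-0.007,-0.012,0.32],0.007],[-1,[-0.007,-0.012,0.4],0.007],[-1,[-0.007,-0.012,0.46],0.007],[-1,[-0.007,-0.012,0.49],0.007],[-1,[-0.007,-0.012,0.501],0.007],[-1,[-0.007,-0.012,0.501],0.007],[-1,[-0.007,-0.012,0.501],0.007],[-1,[-0.007,-0.012,0.501],0.007]]'
python3 - <<'E'
from h import *
st();need([*stand(0,0),107.5],102)
c=cam('side');d=cam('top');np.savez('side2.npz',**c);np.savez('top2.npz',**d)
cv2.imwrite('pics/p6.png',np.hstack([cv2.resize(c['img'][100:240,300:440],(400,400)),cv2.resize(d['img'][170:330,320:480],(400,400))])[:,:,::-1])
E
```

```text
time_s: 13.47
eef_pos: [536.7, -159.6, 110.2]
tcp_rot: [179.9, 0.1, 102.1]
force: [0.1, 0.0, -0.2]
grip_width: 12.4
grasp_force: 30.0
13.47 [ 536.7 -159.6  110.2] [1.7987e+02 8.0000e-02 1.0212e+02] F [ 0.1  0.  -0.2] g 12.4 29.999893605709076 stand x,y 0.3 -1.9
shift mm [-0.3 -1.9  2.7] units [-0.0009 -0.0063  0.0091] spin 0.12 0.0013 dist 3.0
```

View pics/p6.png

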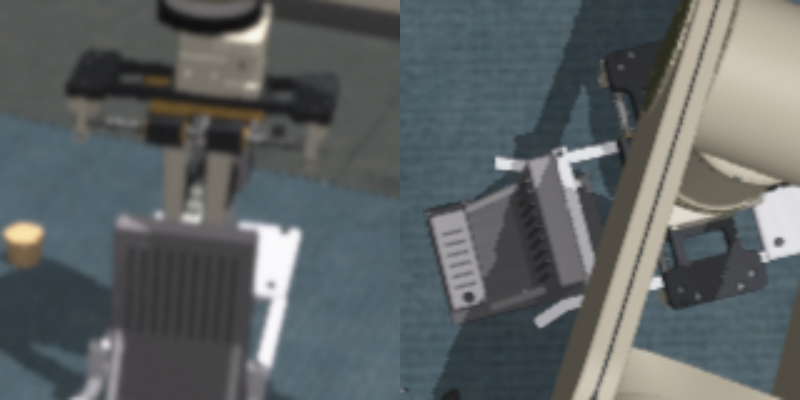

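Run:
```python
from h import *
def sc(c):
    C=cloud(c);return C,np.stack([C[...,:2]@D-S0,C[...,:2]@N-OFF],-1)
for n in('side0','top0','side2'):
    C,s=sc(dict(np.load(n+'.npz')));z=C[...,2]
    for a,b in((100,118),(118,124),(124,131)):
        m=(z>a)&(z<b)&(s[...,0]>-112)&(s[...,0]<-60)&(abs(s[...,1])<40)
        if m.sum()>5 and n!='side2':print(n,'lens z',a,m.sum(),'y',np.percentile(s[m][:,1],[2,50,98]).round(1),'x',np.percentile(s[m][:,0],[2,98]).round(1))
    if n=='side2':
        for a,b in((118,128),(128,140),(140,152)):
            m=(z>a)&(z<b)&(abs(s[...,0])<40)&(abs(s[...,1])<45)
            print(n,'fingers',m.sum(),'y',np.percentile(s[m][:,1],[2,25,50,75,98]).round(1) if m.sum() else '', np.percentile(s[m][:,0],[2,50,98]).round(1) if m.sum() else '')
        m=(z>158)&(z<172)&(s[...,0]>60)&(s[...,0]<110)&(abs(s[...,1])<70);print('panel top y',np.percentile(s[m][:,1],[1,99]).round(1),'x',np.percentile(s[m][:,0],[2,98]).round(1))
# image-based: finger edges at row 166 in side2, lens in side0
c=dict(np.load('side2.npz'));st=bot.get_state();p=st['eef_pos']
for v in(160,166):
    print(v,[tuple(int(k) for k in x) for x in c['img'][v,352:390:1]][:38])
for h in(20,30,40): print(h,proj(c,p+[0,0,h]).round(1))
```

```text
side0 lens z 100 118 y [-16.5   1.1  18. ] x [-107.1  -71.6]
side0 lens z 118 59 y [-14.7   3.4  17. ] x [-110.1  -71.9]
side0 lens z 124 72 y [-9.7  1.7 12.2] x [-111.5  -70.7]
top0 lens z 100 76 y [-17.6   1.8  18. ] x [-110.8  -75.6]
top0 lens z 118 85 y [-16.6   9.6  16.3] x [-110.5  -75.6]
top0 lens z 124 188 y [-12.1   0.1  12.8] x [-111.1  -75.2]
side2 fingers 0 y  
side2 fingers 93 y [-20.7 -10.1   1.4  11.2  19.6] [-7.4 10.4 21.1]
side2 fingers 113 y [-21.5 -10.7  -0.7  10.5  21.2] [-11.2   9.8  18.4]
panel top y [-42.8  54.4] x [ 77.3 101.3]
160 [(81, 98, 108), (79, 96, 106), (78, 95, 105), (78, 94, 103), (83, 96, 103), (97, 101, 102), (112, 110, 104), (117, 113, 105), (118, 113, 104), (120, 115, 106), (119, 114, 105), (114, 110, 102), (98, 94, 88), (69, 67, 64), (50, 53, 54), (49, 54, 56), (45, 47, 49), (38, 38, 39), (41, 41, 41), (63, 60, 58), (91, 87, 81), (111, 107, 99), (117, 113, 104), (118, 114, 105), (119, 113, 105), (120, 115, 106), (117, 112, 104), (108, 103, 96), (87, 84, 78), (59, 56, 54), (48, 47, 48), (62, 61, 62), (75, 74, 76), (78, 76, 79), (76, 76, 79), (72, 79, 84), (78, 91, 98), (82, 97, 105)]
166 [(81, 99, 107), (82, 98, 107), (83, 100, 108), (83, 99, 107), (87, 100, 106), (100, 105, 106), (113, 111, 105), (118, 114, 106), (119, 114, 106), (118, 115, 105), (117, 112, 103), (108, 103, 96), (86, 83, 77), (66, 65, 61), (86, 86, 83), (123, 124, 118), (145, 147, 139), (146, 148, 141), (130, 131, 124), (109, 108, 102), (112, 108, 100), (117, 113, 104), (118, 113, 104), (119, 114, 105), (119, 113, 105), (117, 112, 104), (110, 105, 97), (90, 86, 80), (61, 60, 57), (48, 48, 50), (60, 61, 63), (72, 74, 78), (78, 83, 88), (80, 90, 96), (79, 94, 102), (80, 97, 105), (80, 98, 107), (80, 98, 107)]
20 [367.6 174.9]
30 [367.9 170.7]
40 [368.2 166.5]
```

The cell is in the hand and near the view point. I'll make the final small correction: stand x +1.8, because the push contact and both cameras put the stand about 1.2 mm further out, and the cell sits 0.6 mm off in the grip.

```bash
python3 -m jog '[[-1,[0.003,-0.006,0.008],0.001],[-1,[0.003,-0.006,0.008],0.001],[-1,[0.003,-0.006,0.008],0.001],[-1,[0.003,-0.006,0.008],0.001],[-1,[0.003,-0.006,0.008],0.001],[-1,[0.003,-0.006,0.008],0.001]]'; python3 -c "
from h import *
st();need([*stand(1.8,0),107.5],102)"
```

```text
time_s: 14.07
eef_pos: [533.7, -158.9, 106.1]
tcp_rot: [-180.0, -0.0, 102.0]
force: [0.1, -0.3, -0.8]
grip_width: 12.4
grasp_force: 30.0
14.07 [ 533.7 -158.9  106.1] [-180.     -0.    102.01] F [ 0.1 -0.3 -0.8] g 12.4 29.999891817569733 stand x,y 1.5 0.9
shift mm [ 0.3  0.9 -1.4] units [ 0.0009  0.0032 -0.0045] spin 0.01 0.0001 dist 2.0
```

```bash
python3 -m jog '[[-1,[0.001,0.002,-0.004],0],[-1,[0.001,0.002,-0.004],0],[-1,[0.001,0.002,-0.004],0],[-1,[0.001,0.002,-0.004],0],[-1,[0.001,0.002,-0.004],0],[-1,[0.001,0.002,-0.004],0],[-1,[0.001,0.002,-0.004],0],[-1,[0.001,0.002,-0.004],0]]'
python3 - <<'E'
from h import *
st()
c=cam('side');st();d=cam('top');p=bot.get_state()['eef_pos']
for h in(30,40): print(h,proj(c,p+[0,0,h]).round(1))
cv2.imwrite('pics/p7.png',np.hstack([cv2.resize(c['img'][130:210,330:410],(400,400),interpolation=2),cv2.resize(c['img'][200:440,180:420],(400,400))])[:,:,::-1])
E
```

```text
time_s: 14.73
eef_pos: [534.1, -158.5, 107.3]
tcp_rot: [-180.0, -0.0, 102.0]
force: [-0.1, -0.3, -0.3]
grip_width: 12.0
grasp_force: 30.0
14.73 [ 534.1 -158.5  107.3] [-180.     -0.    102.01] F [-0.1 -0.3 -0.3] g 12.0 29.99991238117218 stand x,y 1.9 0.4
14.78 [ 534.2 -158.5  107.3] [180.    -0.   102.01] F [ 0.2  0.5 -0.5] g 12.3 29.999889135360718 stand x,y 1.9 0.3
30 [368.6 172.3]
40 [368.9 168.1]
```

View pics/p7.png

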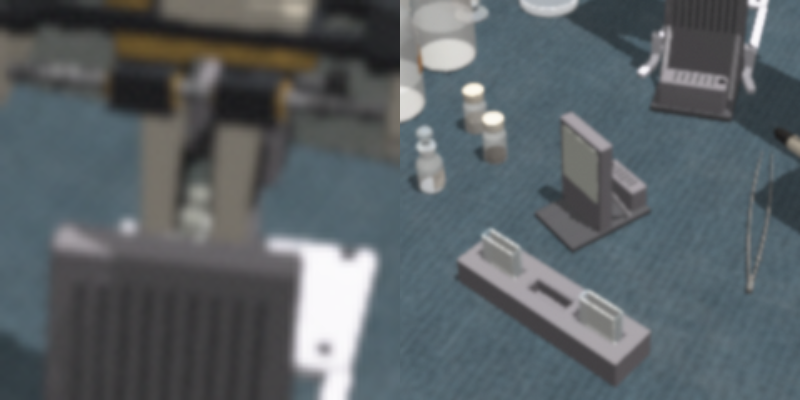

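The middle pocket is empty, both open cells and both vials are where they were, and the cell (stoppers at crop (197,200)) is held upright between lens and panel with the arm at rest. Handing in.

```bash
python3 -c "
from h import *
st();print(bot.hand_in())"
```

```text
14.83 [ 534.2 -158.5  107.3] [180.   0. 102.] F [-0.5  0.3 -0.4] g 12.2 29.999897181987762 stand x,y 1.9 0.4
the job is handed in; nothing more can be done
None
```

I handed the job in at 14.8 s: the light panel is home and square (to about 0.2°) against the stops, though it sits about 5 mm to one side between the rails, and the stoppered cell is held still and upright at the view point, to within about 1–2 mm by my measurements.

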